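# Tilt a dish cradle by its plumb pointer and hold it

## Task

Hang the brass pointer by its eye on the peg of the dish cradle and let it swing free, so that the cradle becomes an angle gauge. Then rock the cradle on its uneven wooden stud, by pressing down its raised empty end, until the pointer settles over the middle of the dark mark on the dial, and finish while still holding the cradle there with the gripper, as if the glue on the dish were setting. Keep the cradle riding on the stud, and leave the glue bottle, jar and pot where they stand.

Things in the scene. Friction and masses are not known exactly. Their poses are not given: they have to be found in the camera images.
- stud: Uneven stud: dark wooden block, 130 x 190 x 30 mm, fixed to the table, origin under its centre, z up. A rounded ridge along its x axis (110 mm long, 8 mm radius, top 62 mm above the table) crosses its middle; two lower rods of unequal height at y = -70 and +70 mm are stops on which the rocked cradle comes to lie.
- cradle: Dish cradle, loose, about 1 kg: plywood plank 120 (x) x 300 (y) x 15 (z) mm that rocks like a seesaw on the stud's ridge, about its own x axis, which points away from the robot within 0.3 rad. Origin in the middle of its underside, z out of its top. A dial panel stands on its +x edge: faces at x = 47 and 55 mm, y from -50 to 50, top at z = 153. Over 4 N against panel or peg may tip it.
- saddle (a point): The cradle's origin, where it rides on the ridge between two cleats. The cradle starts tilted 0.28 rad: its -y end, with a blue bowl (92 mm wide), is down, its empty +y end raised. It falls back so whenever let go. Pressing the +y end down takes 2 to 6 N and rocks it as far as 0.24 rad the other way.
- peg (a point): Peg on the dial panel: smooth steel rod, 7 mm diameter, along the cradle's +x (level). This point is on its axis, mid free length, at cradle (87, 0, 130) mm: a brass collar (18 mm diameter, a stop for the eye) ends 20 mm before it towards the panel, the peg's round tip is 20 mm beyond it. Axes as the cradle's.
- mark_mid (a point): Mark: dark steel tab 12 mm wide, 24 mm long, low on the panel's +x face, its place along the arc about the peg differing from run to run, fixed during one. This point: middle of its face, 98 mm from the peg's axis, 28 mm nearer the panel than peg. x along the peg, z towards the peg, y along the arc: the pointer is on the mark when its tip's y in this frame is 0.
- press (a point): Point on the plank's top face 15 mm from its raised empty end, at cradle (-20, 135, 15) mm: a good place to press down with closed fingertips. Axes as the cradle's.
- pointer: Pointer, loose, 0.1 to 0.2 kg, 8 mm thick: brass eye (square opening 18 x 18 mm standing on its corner, 40 mm over the corners), wooden tab above, arm and 22 mm wide bob below. Origin mid eye; x through the hole, y across, z up. Stands in the tool block, origin 98 mm above the table. Hung on the peg, its origin is 8 mm under the peg's axis; it swings freely and needs some seconds to settle.
- tab (a point): Middle of the pointer's grip tab, 45 mm above the eye's middle: 16 mm wide along the pointer's y, 8 mm thick along x, reaching from 18 to 64 mm above the eye's middle. Best gripped across its 16 mm width, so that the fingers stay clear of the dial panel.
- tip (a point): Tip of the pointer, 90 mm below the eye's middle.
- rack: Tool block, wood, fixed, 60 (x) x 90 (y) x 70 mm high, with a slot 11 (x) x 28 (y) mm, 62 mm deep, from its top. Origin under its centre; the pointer stands in it with parallel axes.
- glue: Bystander: white glue bottle with a grey cap, 44 mm wide, 120 mm high; origin under its centre.
- jar: Bystander: amber glass jar with a steel lid, 60 mm wide, 70 mm high; origin under its centre.
- pot: Bystander: small round terracotta-coloured pot, 48 mm wide, 45 mm high; origin under its centre.
Things that resemble listed ones, but are neither listed nor needed, are in the scene too. Of the things like the pointer, leave any that is turquoise; of the rest the smaller one is meant. Of the things that look like the stud, take the one that is farthest to the robot's left at the start.

How it is judged:
By the outcome, as a careful person would: the job done as asked, in the order asked, and still so for the second after the job is handed in, while the arm keeps its last pose, push and grip.
It also fails if it takes over 72 s, if anything falls off the work surface, if the arm or the gripper's body presses on something with over 40 N, if the wrist force passes 120 N, or if a joint passes its speed limit or range.

## Robot

A 6-joint arm with a two-finger parallel gripper is mounted at the origin on the work surface. World frame = base frame: x ahead of the robot, y to its left, z up, the work surface at z = 0. Lengths are in mm, angles in rad, forces in N, time in s.
With the tool pointing down it reaches from about 400 to 925 mm from the base axis. Payload 12.5 kg.
Tool frame: the origin (TCP) lies at the very end of the fingers, on their centre line; the grasp point (between the pads) lies 19 mm behind it; z points along the fingers, y is the line along which they close (so a half turn about z gives the same grasp; the last joint's range is limited). The gripper opens to 95 mm and grips with 3 to 60 N. Pads are 20 mm wide; open, the fingers measure 119 mm over their backs; the gripper's body (75 mm by 180 mm) begins 59 mm behind the grasp point.
Start: joints at [-1.321, 0.491, 1.559, -0, 1.092, -0.106], TCP at [217.736, -585.865, 214.661] pointing down, gripper open.
Joint ranges: [-3.1, 3.1], [-0.84, 2.19], [0.05, 2.79], [-1.13, 4.28], [0.06, 2.93], [-2.69, 2.69]. Speed limits (rad/s): [2.22, 2.22, 2.79, 3.14, 3.14, 3.14].

## Interface

Orientations are given as [roll, pitch, yaw] about the fixed x, y, z axes, in that order (R = Rz(yaw) Ry(pitch) Rx(roll)).
In Python, from cell import state, imaging, env, spot_in, mark_of gives the robot as it stands. The module is installed in compiled form; this text tells all that it offers.
- The arm moves only by the tool step_arm, never from a script. Its argument "increments" is a list of rows, each an object with "slide": the shift along the tool's x, y, z in m, a list of three; "roll": the turn about the tool's z in rad. A call has 1 to 5 rows; each row is the pose to reach, as a shift and turn from the pose commanded when the call began, along the tool's axes at that moment; what a row does not reach only later rows make up. A row lasts 1/8 s, in which the tool goes at most 62.5 mm and 10.7 degrees, less where a joint would pass 70% of its speed; a pose out of reach is approached as far as the arm can. A call with a gripper value outside its range is refused whole. "fingers" is the opening, from 0 (shut) to 1 (fully open), set as the call begins (left out, the last holds). The fingers move at their own pace and stop on an object; the grip force is fixed at half the most. Time passes only in rows, so rows that repeat a pose let the fingers close. It gives the time, the measured TCP pose, the force, the opening and the grip force at its end, in the units of the state.
- state(): the state, without advancing time (a new reading comes with each control period).
- imaging.read_camera(name): name is "scene" or "side" or "wrist"; returns a dict with "color" (420x560x3 uint8, red, green, blue), "z_map" (420x560 float32, mm along the optical axis (not along the pixel's ray), 0 where there is no reading), "intrinsics" (3x3 intrinsics, pixels), "camera_from_world" (4x4, takes a point from world to camera coordinates). Camera axes: x right, y up, looking along -z (the intrinsics and any distortion apply to the point x, -y, -z); pixel columns grow to the right and rows downward; lengths in mm; the calibration is good to about 2 mm. A picture is of the moment at which its call begins.
- env.job_done(): hands the job in; it is judged then, once.
Trained networks look in the newest picture that a camera, given by its name, has taken for a name from the list of things; names that differ only in an ending like _2 or _b are one class to them, and where a whole thing is asked for, a point or a joint stands for the part that bears it (a point fixed in the world has none). Each returns a list of dicts, best first, with "confidence" (0 to 1); they miss things now and then, are a little off and sometimes report something else, mostly with a low value. They report only what shows in the picture. A call takes as long as a camera call. They do not tell look-alikes from the thing itself.
- spot_in(camera, target): "bbox" ([left, top, right, bottom] in pixels, round what is visible of it).
- mark_of(camera, target): "uv" ([column, row] in pixels: a listed point, or the origin of a listed thing).
The state is a dict: "t": time; "joints": joint angles; "qvel": joint speeds; "tau": joint torques, N m; "eef_pos": TCP position; "tcp_rot": TCP orientation; "ft_force": force on the tool from outside, world axes, zero at the start; "moment": the same for the moment, N m; "opening": opening from 0.0 (shut) to 1.0 (fully open); "grip_force": force on a finger pad.
Only numpy, scipy, OpenCV 4.12 (cv2) and the standard library are available. Lean on these libraries where they do the work, as an engineer would, in place of code of your own. Each camera call takes 0.05 s, during which the arm holds its last target. There are 200 camera calls.

## Working session

There is one attempt and no reset: what is moved stays moved. The work goes in short steps, Python scripts to look and compute and a tool call to move; the robot and the scene stay as the last step left them, time stands still between calls to the robot, and variables do not carry over. Pictures are saved under pics/ and viewed, at most 12 in all, crops included, and the job is handed in when it is done.

Besides the shell and the picture viewer there is one more tool, called after "Request:" by a JSON object that holds its "api" and its "payload". step_arm: Moves the arm, as the interface text tells. Its arguments: {"type":"object","properties":{"increments":{"type":"array"},"fingers":{"type":"number"}},"required":["increments"]}

```bash
mkdir -p pics; cat > h.py <<'E'
import numpy as np, cv2
from cell import state, imaging, env, spot_in, mark_of
from scipy.spatial.transform import Rotation as R
def shot(n):
    d=imaging.read_camera(n); return d
def proj(d,p):
    c=d["camera_from_world"]@np.append(p,1); q=d["intrinsics"]@np.array([c[0],-c[1],-c[2]]); return q[:2]/q[2]
def at(d,uv,z):  # uv + depth -> world
    K=d["intrinsics"]; r=np.linalg.inv(K)@np.array([uv[0],uv[1],1.])*z
    return (np.linalg.inv(d["camera_from_world"])@np.array([r[0],-r[1],-r[2],1]))[:3]
def ray(d,uv):
    a=at(d,uv,0.);b=at(d,uv,1.); return a,b-a
def onz(d,uv,h):
    a,v=ray(d,uv); return a+v*(h-a[2])/v[2]
def dep(d,uv,r=2):
    u,v=np.round(uv).astype(int); w=d["z_map"][max(0,v-r):v+r+1,max(0,u-r):u+r+1]; w=w[w>0]
    return float(np.median(w)) if w.size else 0
def w3(d,uv,r=2): return at(d,uv,dep(d,uv,r))
E
python3 - <<'E'
from h import *
np.set_printoptions(precision=1,suppress=True)
print(state())
ims=[]
for n in ["scene","side"]:
    d=shot(n); ims.append(d["color"])
    print(n,d["intrinsics"].tolist(),"cam",np.linalg.inv(d["camera_from_world"])[:3,3], -np.linalg.inv(d["camera_from_world"])[:3,2])
    for t in ["stud","cradle","pointer","rack","saddle","peg","mark_mid","press","tab","tip","glue","jar","pot"]:
        for m in mark_of(n,t)[:4]:
            print(t,round(m["confidence"],2),np.array(m["uv"]),w3(d,m["uv"]) if 0<=m["uv"][0]<560 and 0<=m["uv"][1]<420 else None)
    cv2.imwrite(f"pics/{n}0.png",d["color"][:,:,::-1])
E
```

```text
{'t': 0.0, 'joints': array([-1.3,  0.5,  1.6, -0. ,  1.1, -0.1]), 'qvel': array([-0., -0., -0.,  0., -0.,  0.]), 'tau': array([ -0. , -61.3, -25.8,   0.1,   0. ,  -0. ]), 'eef_pos': array([ 217.7, -585.6,  214.1]), 'tcp_rot': array([-3.1, -0. ,  0.4]), 'ft_force': array([-0.4, -0.6, -0.6]), 'moment': array([-0., -0., -0.]), 'grip_force': 0.0, 'opening': 0.997822223705465}
scene [[535.0309706884514, 0.0, 277.57414477435424], [0.0, 535.0309706884514, 207.22416968351882], [0.0, 0.0, 1.0]] cam [1426.1  530.8  788.2] [-0.8 -0.4 -0.6]
stud 0.89 [215.7 232.4] [558.9 -43.7  28.4]
stud 0.74 [216.2 172.7] [ 314.8 -186.2   29.9]
stud 0.28 [228.9 319.3] [794.9 125.7  29.3]
cradle 0.87 [210.3 212.1] [557.2 -54.9  82.9]
pointer 0.95 [336.4 274.4] [644.9 289.4  85.2]
pointer 0.74 [353.  243.1] [430.7 258.8   3.7]
pointer 0.68 [398.8 264.2] [456.6 377.2  -0.7]
pointer 0.48 [189.4 214.7] [584.  -95.6  80.6]
rack 0.9 [350.2 279. ] [584.4 301.8  29.2]
saddle 0.95 [209.4 213.6] [569.1 -49.7  87.5]
peg 0.82 [164. 181.] [ 621.1 -125.3  185. ]
mark_mid 0.52 [188.9 213.9] [584.7 -96.2  83.1]
press 0.67 [214
[... 932 characters left out ...]
7.9]
rack 0.8 [222.  299.2] [521.6 311.6  63. ]
saddle 0.61 [324.9 186.6] [522.6 -65.7  77.2]
peg 0.89 [307.7 123.4] [ 618.  -125.1  185.2]
peg 0.48 [217.7 262.6] [546.1 284.7 138.4]
press 0.66 [291.8 203.8] [535.   53.4 112.3]
tab 0.8 [215.6 258.7] [546.1 288.1 155. ]
tab 0.72 [220.5 300.3] [521.9 315.6  63.7]
tab 0.59 [146.5 276.9] [599.6 406.8 187.8]
tab 0.45 [178.1 246.4] [647.  295.  123.6]
tip 0.81 [168.9 325.8] [599.4 399.9  -0.6]
tip 0.71 [191.4 279.3] [641.3 288.3   0.7]
glue 0.74 [215.7 262.1] [546.2 289.3 145.1]
glue 0.73 [142.1 277.5] [604.9 412.4 187.9]
jar 0.76 [205.5 203.1] [749.6 117.9  34. ]
jar 0.4 [216.1 261.5] [546.1 288.1 145.9]
pot 0.89 [335.4 297.5] [345.3 161.   41.9]
```

```bash
python3 - <<'E'
import cv2
a=cv2.imread("pics/scene0.png");b=cv2.imread("pics/side0.png")
cv2.imwrite("pics/sceneB.png",cv2.resize(a,(800,600),interpolation=2))
cv2.imwrite("pics/sideB.png",cv2.resize(b[80:380,100:500],(800,600),interpolation=2))
E
```

```text
(no output)
```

View pics/sceneB.png

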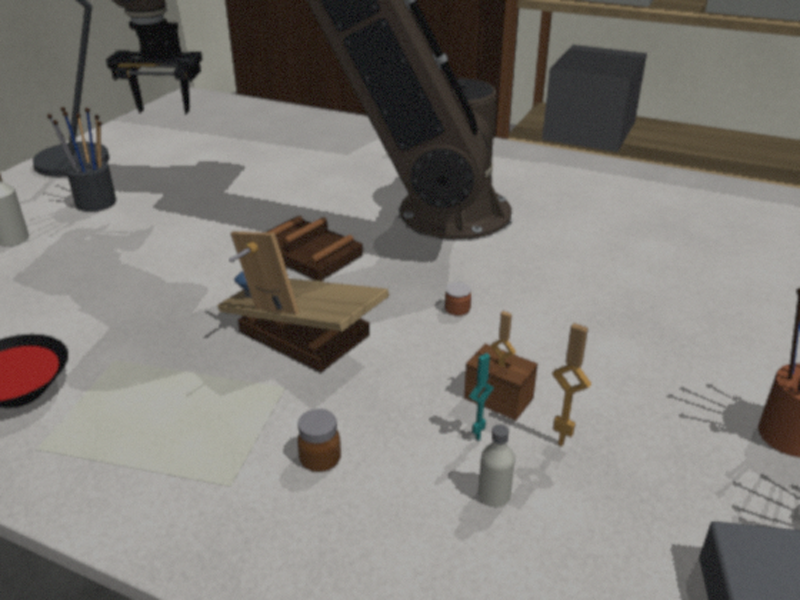

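View pics/sideB.png

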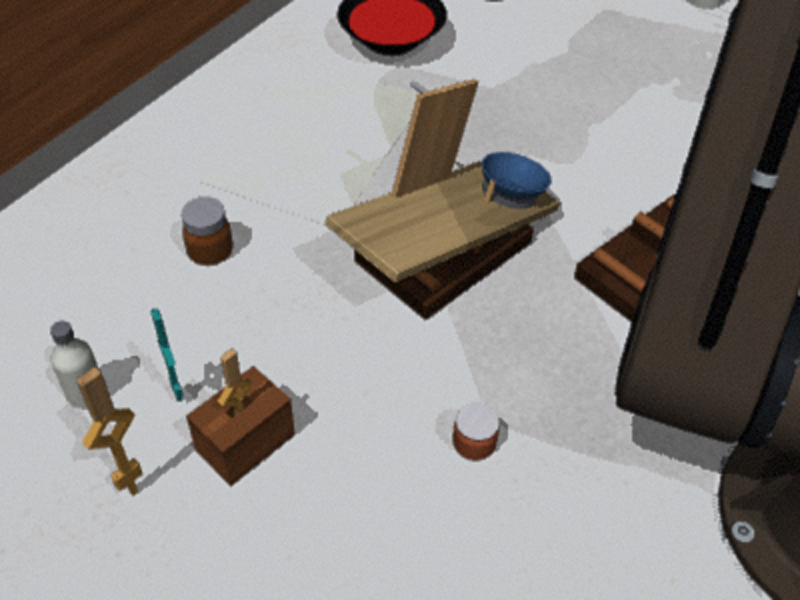

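The scene view shows the tool block with the small brass pointer at about (352,240). Its look-alikes are the turquoise one at (337,275) and the larger brass one at (400,268), so I take the one standing in the block. The cradle sits on the left stud at about (213,225), and the other stud at (220,172) is empty. Next I measure the rack, pointer and cradle poses.

```bash
cat >> h.py <<'E'
def cloud(d):
    z=d["z_map"]; v,u=np.nonzero(z>0); K=d["intrinsics"]; Z=z[v,u]
    c=np.c_[(u-K[0,2])/K[0,0]*Z,-(v-K[1,2])/K[1,1]*Z,-Z,np.ones(len(Z))]
    return (c@np.linalg.inv(d["camera_from_world"]).T)[:,:3], d["color"][v,u].astype(float), np.c_[u,v]
E
python3 - <<'E'
from h import *
np.set_printoptions(precision=3,suppress=True)
for n in ["scene","side"]:
    d=shot(n); P,C,U=cloud(d)
    m=(abs(P[:,0]-545)<70)&(abs(P[:,1]-290)<80)&(abs(P[:,2]-70)<4)
    r=cv2.minAreaRect(P[m,:2].astype(np.float32)); print(n,"rack top",m.sum(),r)
    m=(abs(P[:,0]-545)<30)&(abs(P[:,1]-290)<25)&(P[:,2]>116)&(P[:,2]<162)
    print("tab",m.sum(),P[m].mean(0) if m.any() else 0,P[m].min(0),P[m].max(0))
    if n=="side":
        # plank plane
        m=(P[:,0]>440)&(P[:,0]<640)&(P[:,1]>-190)&(P[:,1]<120)&(P[:,2]>50)&(P[:,2]<140)
        Q=P[m]; rng=np.random.default_rng(0); best=0
        for _ in range(500):
            a=Q[rng.choice(len(Q),3,False)]; nn=np.cross(a[1]-a[0],a[2]-a[0]); l=np.linalg.norm(nn)
            if l<1: continue
            nn/=l; nn*=np.sign(nn[2]); 
            if nn[2]<.9: continue
            k=abs((Q-a[0])@nn)<2.5
            if k.sum()>best: best=k.sum(); B=k
        c=Q[B].mean(0); nn=np.linalg.svd(Q[B]-c,full_matrices=False)[2][2]; nn*=np.sign(nn[2])
        print("plank",best,c,nn,"tilt",np.arccos(nn[2]),"yaw x-axis",np.arctan2(nn[0],-nn[1]))
        t=np.array([nn[0],nn[1],0]);t/=np.linalg.norm(t); y=np.cross(nn,[0,0,1]);y/=np.linalg.norm(y)
        # x axis level: perpendicular to nn in horizontal
        x=y if y[0]>0 else -y; yy=np.cross(nn,x)
        L=np.c_[(Q[B]-c)@x,(Q[B]-c)@yy]; r=cv2.minAreaRect(L.astype(np.float32))
        print("x",x,"y",yy,"rect",r)
        print(L.min(0),L.max(0), "far-y pts", c+yy*L[:,1].max())
E
```

```text
scene rack top 614 ((553.2129516601562, 289.9488220214844), (91.229736328125, 66.08724212646484), 81.39765167236328)
tab 156 [555.65  290.173 140.635] [548.959 280.979 116.71 ] [560.098 297.62  161.844]
side rack top 893 ((548.9500122070312, 289.28192138671875), (91.65814971923828, 63.2983283996582), 81.43234252929688)
tab 135 [546.715 291.326 142.196] [542.951 281.117 116.629] [553.488 298.867 161.958]
plank 2524 [533.619 -32.015  87.418] [-0.058 -0.268  0.962] tilt 0.27810103504616823 yaw x-axis -0.21114875956468712
x [ 0.978 -0.21  -0.   ] y [0.202 0.94  0.275] rect ((4.655643463134766, -15.750152587890625), (122.80416870117188, 247.1854248046875), 0.7509971857070923)
[ -57.6   -139.941] [ 65.746 108.454] far-y pts [555.475  69.956 117.192]
```

```bash
cat >> h.py <<'E'
def go(*wp, base=None):
    """waypoints (x,y,z,yaw) mm -> tool-frame slides (m) & roll from current pose (or base)"""
    s=state()
    if base is None: p=np.array(s["eef_pos"]); A=R.from_euler("xyz",s["tcp_rot"]); ps=s["tcp_rot"][2]
    else: p=np.array(base[:3]); ps=base[3]; A=R.from_euler("xyz",[np.pi,0,ps])
    print("now",np.round(p,1),"yaw",round(ps,3))
    for w in wp:
        dl=A.inv().apply(np.array(w[:3])-p)/1000
        print("slide",np.round(dl,4).tolist(),"roll",round(-(w[3]-ps),3))
E
python3 - <<'E'
from h import *
print(state()["tcp_rot"])
go((450,-400,330,.1),(600,-100,340,0),(570,200,330,-.15),(550,290,270,-.15))
E
```

```text
[3.14148980e+00 2.74501921e-05 3.55817555e-01]
now [ 217.7 -585.9  214.7] yaw 0.356
slide [0.2825, -0.0933, -0.1154] roll 0.256
slide [0.5276, -0.3222, -0.1254] roll 0.356
slide [0.604, -0.6139, -0.1154] roll 0.506
slide [0.6166, -0.7052, -0.0554] roll 0.506
```

Request:
{"api": "step_arm", "payload": {"increments": [{"slide": [0.28,-0.09,-0.115],"roll": 0.256},{"slide": [0.28,-0.09,-0.115],"roll": 0.256},{"slide": [0.28,-0.09,-0.115],"roll": 0.256},{"slide": [0.28,-0.09,-0.115],"roll": 0.256},{"slide": [0.28,-0.09,-0.115],"roll": 0.256}], "fingers": 0.5}}

```text
t: 2.12
eef_pos: [447.6, -404.6, 329.3]
tcp_rot: [3.141, -0.0, 0.1]
ft_force: [1.2, -1.7, -0.2]
opening: 0.539
grip_force: 0.0
```

Request:
{"api": "step_arm", "payload": {"increments": [{"slide": [0.165,-0.255,-0.01],"roll": 0.1},{"slide": [0.165,-0.255,-0.01],"roll": 0.1},{"slide": [0.165,-0.255,-0.01],"roll": 0.1},{"slide": [0.165,-0.255,-0.01],"roll": 0.1},{"slide": [0.165,-0.255,-0.01],"roll": 0.1}]}}

```text
t: 2.75
eef_pos: [585.8, -133.6, 338.6]
tcp_rot: [3.141, -0.0, 0.0]
ft_force: [0.2, -1.0, -0.1]
opening: 0.501
grip_force: 0.0
```

Request:
{"api": "step_arm", "payload": {"increments": [{"slide": [-0.02,-0.3,0.02],"roll": 0.15},{"slide": [-0.02,-0.3,0.02],"roll": 0.15},{"slide": [-0.02,-0.3,0.02],"roll": 0.15},{"slide": [-0.02,-0.3,0.02],"roll": 0.15},{"slide": [-0.02,-0.3,0.02],"roll": 0.15}]}}

```text
t: 3.38
eef_pos: [564.6, 166.5, 318.3]
tcp_rot: [-3.142, -0.0, -0.149]
ft_force: [0.8, -0.9, 0.3]
opening: 0.501
grip_force: 0.0
```

```bash
python3 - <<'E'
from h import *
go((550,290,250,-.15))
E
```

```text
now [564.6 166.5 318.3] yaw -0.149
slide [-0.0328, -0.12, 0.0683] roll 0.001
```

Request:
{"api": "step_arm", "payload": {"increments": [{"slide": [-0.033,-0.12,0.068],"roll": 0},{"slide": [-0.033,-0.12,0.068],"roll": 0},{"slide": [-0.033,-0.12,0.068],"roll": 0},{"slide": [-0.033,-0.12,0.068],"roll": 0}]}}

```text
t: 3.88
eef_pos: [550.3, 288.1, 250.1]
tcp_rot: [3.141, 0.001, -0.149]
ft_force: [-0.2, -0.9, -0.0]
opening: 0.5
grip_force: 0.0
```

```bash
python3 - <<'E'
from h import *
np.set_printoptions(precision=3,suppress=True)
d=shot("wrist"); cv2.imwrite("pics/w1.png",d["color"][:,:,::-1])
T=np.linalg.inv(d["camera_from_world"]); print("cam",T[:3,3],"look",-T[:3,2],d["intrinsics"][0])
for t in ["tab","pointer","rack"]:
    for m in mark_of("wrist",t)[:2]: print(t,m["confidence"],m["uv"],w3(d,m["uv"]))
P,C,U=cloud(d)
m=(abs(P[:,0]-550)<20)&(abs(P[:,1]-290)<25)&(P[:,2]>150)&(P[:,2]<170)
if m.any(): print("tab top",m.sum(),P[m].mean(0),cv2.minAreaRect(P[m,:2].astype(np.float32)))
m=(abs(P[:,0]-545)<70)&(abs(P[:,1]-290)<80)&(abs(P[:,2]-70)<4)
if m.any(): print("rack",m.sum(),cv2.minAreaRect(P[m,:2].astype(np.float32)))
s=state(); print(s["eef_pos"],s["tcp_rot"])
E
```

```text
cam [620.361 277.79  419.947] look [-0.253  0.037 -0.967] [353.213   0.    281.808]
tab 0.83 [101.0, 161.2] [608.863 392.556 200.971]
tab 0.8 [261.0, 80.3] [645.382 288.758 153.604]
pointer 0.96 [283.2, 194.4] [553.101 286.315 119.8  ]
pointer 0.8 [135.2, 156.8] [605.69  391.76  151.976]
rack 0.58 [282.9, 176.9] [559.787 285.383  70.179]
tab top 264 [551.204 289.212 160.16 ] ((550.5247802734375, 289.3797607421875), (15.498186111450195, 7.608496189117432), 80.28548431396484)
rack 4264 ((549.857421875, 289.31536865234375), (90.11341094970703, 60.42086410522461), 80.83171081542969)
[551.153 286.476 251.426] [-3.141 -0.002 -0.152]
```

View pics/w1.png

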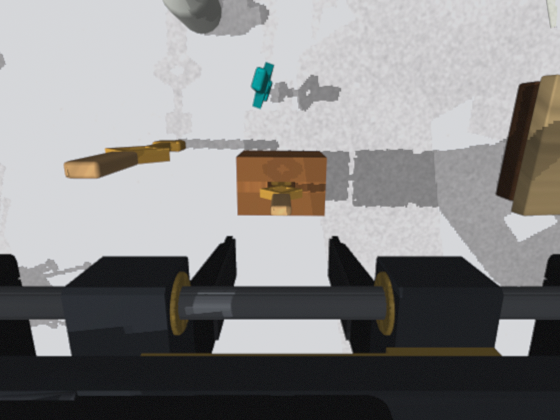

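The tab stands at (281,195) between the fingertips (230,240) and (335,240), with the turquoise pointer at (262,85) and the big brass one at (110,160). The tab is centred on the tool, so I go down and grip.

Request:
{"api": "step_arm", "payload": {"increments": [{"slide": [0,0,0.06],"roll": 0.01},{"slide": [0,0,0.1],"roll": 0.01},{"slide": [0,0,0.126],"roll": 0.01},{"slide": [0,0,0.126],"roll": 0.01}]}}

```text
t: 4.58
eef_pos: [550.4, 286.5, 123.5]
tcp_rot: [3.14, 0.002, -0.162]
ft_force: [0.7, -0.0, 0.8]
opening: 0.502
grip_force: 0.0
```

Request:
{"api": "step_arm", "payload": {"increments": [{"slide": [0,0,0],"roll": 0},{"slide": [0,0,0],"roll": 0},{"slide": [0,0,0],"roll": 0},{"slide": [0,0,0],"roll": 0},{"slide": [0,0,0],"roll": 0}], "fingers": 0}}

```text
t: 5.2
eef_pos: [550.6, 287.8, 124.8]
tcp_rot: [-3.141, -0.001, -0.16]
ft_force: [-0.0, -0.8, 3.7]
opening: 0.167
grip_force: 30.0
```

Request:
{"api": "step_arm", "payload": {"increments": [{"slide": [0,0,-0.05],"roll": 0},{"slide": [0,0,-0.1],"roll": 0},{"slide": [0,0,-0.16],"roll": 0},{"slide": [0,0,-0.22],"roll": 0},{"slide": [0,0,-0.22],"roll": 0}]}}

```text
t: 5.82
eef_pos: [551.3, 288.3, 348.9]
tcp_rot: [-3.138, -0.007, -0.16]
ft_force: [1.0, 0.3, -2.0]
opening: 0.165
grip_force: 30.0
```

```bash
cat > fit.py <<'E'
from h import *
np.set_printoptions(precision=3,suppress=True)
x=np.array([.978,-.21,0]); n=np.array([-.058,-.268,.962]); y=np.cross(n,x); O=np.array([530.5,-68.6,61.4])
A=np.c_[x,y,n]
for c in ["scene","side"]:
    d=shot(c); P,C,U=cloud(d); L=(P-O)@A
    for nm,m in [("panel",(abs(L[:,0]-51)<25)&(abs(L[:,1])<42)&(L[:,2]>70)&(L[:,2]<118)),
                 ("panelall",(abs(L[:,0]-51)<20)&(abs(L[:,1])<70)&(L[:,2]>60)&(L[:,2]<180)),
                 ("peg",(L[:,0]>70)&(L[:,0]<125)&(abs(L[:,1])<25)&(L[:,2]>100)&(L[:,2]<160))]:
        if m.sum()>5: print(c,nm,m.sum(),"med",np.median(L[m],0),"p2",np.percentile(L[m],2,axis=0),"p98",np.percentile(L[m],98,axis=0))
    if c=="scene":
        m=(abs(L[:,0]-58)<14)&(abs(L[:,1])<45)&(L[:,2]>30)&(L[:,2]<110)
        q=L[m]; k=np.c_[q[:,1:],np.ones(len(q))]; f=np.linalg.lstsq(k,q[:,0],rcond=None)[0]; print("face x = a y + b z + c",f,np.std(q[:,0]-k@f))
    print(c,[(m["confidence"],m["uv"]) for m in mark_of(c,"peg")],"pred peg",proj(d,O+A@[87,0,130]),"tip",proj(d,O+A@[107,0,130]),"collar",proj(d,O+A@[67,0,130]))
    u,v=np.round(proj(d,O+A@[87,0,90])).astype(int)
    cv2.imwrite(f"pics/crop_{c}.png",cv2.resize(d["color"][v-50:v+50,u-65:u+65,::-1],(780,600),interpolation=cv2.INTER_CUBIC)); print("crop origin",u-65,v-50)
s=state();print(s["eef_pos"],s["grip_force"],s["t"])
E
python3 fit.py
```

```text
scene panel 442 med [58.689  2.649 94.196] p2 [ 56.08  -40.224  71.084] p98 [ 61.641  40.098 116.605]
scene panelall 1154 med [ 58.528   7.626 107.699] p2 [ 51.952 -49.306  61.875] p98 [ 65.89   49.71  153.182]
scene peg 68 med [ 86.144   0.693 131.652] p2 [ 70.283  -6.683 125.145] p98 [111.049   7.38  136.91 ]
face x = a y + b z + c [-0.01  -0.003 58.934] 1.597060864638253
scene [(0.93, [168.1, 177.6])] pred peg [168.74  178.032] tip [161.966 181.786] collar [175.364 174.361]
crop origin 109 144
side panel 376 med [47.877  1.725 93.121] p2 [ 45.573 -40.75   70.39 ] p98 [ 50.473  40.033 116.821]
side panelall 1031 med [ 48.146   4.868 110.821] p2 [ 45.68  -49.904  61.63 ] p98 [ 54.538  48.347 153.231]
side peg 25 med [ 93.386   0.818 132.352] p2 [ 81.563  -3.86  127.905] p98 [103.844   3.041 134.747]
side [(0.97, [308.7, 127.9])] pred peg [310.37  125.251] tip [304.602 121.328] collar [316.24  129.242]
crop origin 242 90
[549.965 287.623 342.405] 29.998143017292023 6.025
```

View pics/crop_scene.png

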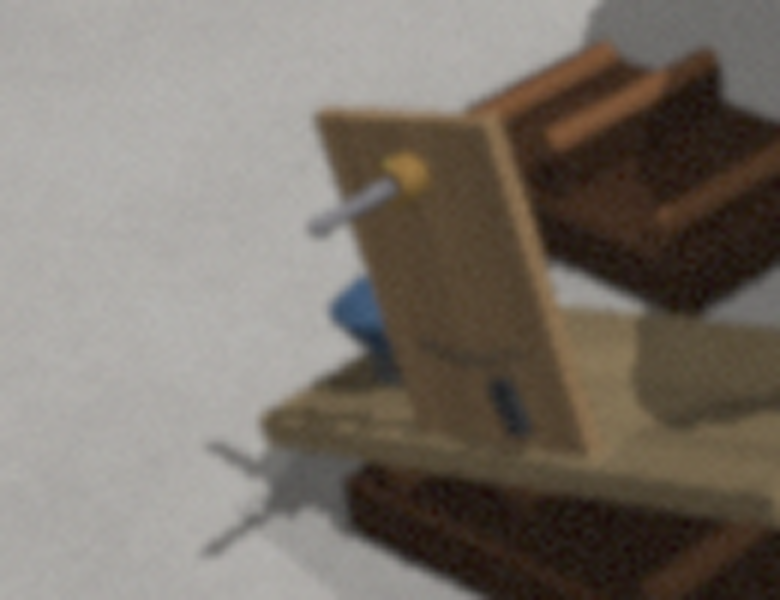

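The scene crop shows the mark at about (194,211), the collar at (176,173) and the peg tip at (162,182), and the predicted peg agrees within 2 px. I now carry the pointer beyond the peg's tip.

Request:
{"api": "step_arm", "payload": {"increments": [{"slide": [0.125,0.25,0],"roll": 0.05},{"slide": [0.125,0.25,0],"roll": 0.05},{"slide": [0.125,0.25,0],"roll": 0.05},{"slide": [0.125,0.25,0],"roll": 0.05},{"slide": [0.125,0.25,0],"roll": 0.05}]}}

```text
t: 6.65
eef_pos: [634.3, 17.9, 342.2]
tcp_rot: [3.141, 0.003, -0.213]
ft_force: [0.0, 1.1, -0.9]
opening: 0.169
grip_force: 30.0
```

```bash
python3 - <<'E'
from h import *
go((683,-138,343,-.211),(683,-138,213,-.211))
E
```

```text
now [634.3  17.9 342.2] yaw -0.213
slide [0.0806, 0.1421, -0.0009] roll -0.002
slide [0.081, 0.142, 0.129] roll -0.002
```

Request:
{"api": "step_arm", "payload": {"increments": [{"slide": [0.08,0.142,0],"roll": 0},{"slide": [0.08,0.142,0],"roll": 0},{"slide": [0.08,0.142,0],"roll": 0},{"slide": [0.08,0.142,0.06],"roll": 0},{"slide": [0.08,0.142,0.11],"roll": 0}]}}

```text
t: 7.28
eef_pos: [681.6, -135.0, 230.4]
tcp_rot: [-3.141, 0.004, -0.211]
ft_force: [-0.2, 0.0, -0.7]
opening: 0.167
grip_force: 30.0
```

Request:
{"api": "step_arm", "payload": {"increments": [{"slide": [0,0,0.019],"roll": 0},{"slide": [0,0,0.019],"roll": 0},{"slide": [0,0,0.019],"roll": 0}]}}

```text
t: 7.65
eef_pos: [682.8, -134.6, 215.7]
tcp_rot: [3.141, -0.0, -0.21]
ft_force: [0.1, 0.1, -0.5]
opening: 0.163
grip_force: 30.0
```

```bash
cat > look.py <<'E'
from h import *
import sys
np.set_printoptions(precision=2,suppress=True)
x=np.array([.978,-.21,0]); n=np.array([-.058,-.268,.962]); y=np.cross(n,x); O=np.array([530.5,-68.6,61.4]); A=np.c_[x,y,n]
s=state(); print(s["eef_pos"],s["tcp_rot"],s["grip_force"])
B=R.from_euler("xyz",s["tcp_rot"]).as_matrix(); g=np.array(s["eef_pos"])-B@[0,0,19]
eye=g+B@[0,0,45]
for c in ["scene","side"]:
    d=shot(c); P,C,U=cloud(d)
    print(c,"eye pred",proj(d,eye),"tip pred",proj(d,g+B@[0,0,135]))
    for t in ["pointer","tip","tab","peg"]:
        print(t,[(round(m["confidence"],2),np.round(m["uv"]).tolist()) for m in mark_of(c,t)[:4]])
    Q=(P-g)@B
    m=(abs(Q[:,0])<15)&(abs(Q[:,1])<26)&(Q[:,2]>20)&(Q[:,2]<140)
    if m.sum()>5:
        for lo,hi in [(20,45),(45,70),(70,112),(112,140)]:
            k=m&(Q[:,2]>lo)&(Q[:,2]<hi)
            if k.any(): print(lo,hi,k.sum(),"tool-frame med",np.median(Q[k],0),Q[k].min(0),Q[k].max(0))
    u,v=np.round(proj(d,O+A@[100,0,110])).astype(int)
    cv2.imwrite(f"pics/{sys.argv[1]}_{c}.png",cv2.resize(d["color"][v-50:v+50,u-65:u+65,::-1],(780,600),interpolation=cv2.INTER_CUBIC)); print("crop origin",u-65,v-50)
E
python3 look.py pre
```

```text
[ 682.83 -134.56  215.71] [ 3.14 -0.   -0.21] 29.99808758497238
scene eye pred [143.   191.89] tip pred [148.94 226.53]
pointer [(0.78, [338.0, 275.0]), (0.69, [143.0, 195.0]), (0.6, [400.0, 264.0])]
tip [(0.79, [331.0, 308.0]), (0.71, [391.0, 312.0]), (0.69, [146.0, 228.0])]
tab [(0.98, [335.0, 255.0]), (0.94, [405.0, 243.0]), (0.68, [210.0, 216.0]), (0.66, [139.0, 174.0])]
peg [(0.67, [166.0, 178.0]), (0.65, [352.0, 279.0]), (0.42, [319.0, 214.0])]
20 45 76 tool-frame med [ 4.1  -6.7  36.83] [ -3.87 -21.33  20.27] [ 8.   17.39 44.99]
45 70 71 tool-frame med [ 3.49  2.41 53.97] [ -3.67 -20.78  45.01] [ 7.66 15.77 69.46]
70 112 101 tool-frame med [ 4.09 -4.01 98.1 ] [ -3.54 -13.96  70.09] [  7.07   8.1  111.83]
112 140 38 tool-frame med [  4.33  -2.08 120.29] [ -2.94 -11.82 112.21] [  6.46   9.27 136.73]
crop origin 102 139
side eye pred [288.06 110.16] tip pred [288.03 138.96]
pointer [(0.75, [182.0, 255.0]), (0.72, [151.0, 294.0]), (0.6, [291.0, 111.0])]
tip [(0.87, [171.0, 322.0]), (0.73, [290.0, 143.0]), (0.5, [188.0, 279.0])]
tab [(0.63, [178.0, 246.0]), (0.56, [148.0, 275.0]), (0.51, [289.0, 96.0])]
peg [(0.63, [308.0, 126.0])]
20 45 55 tool-frame med [-3.92 -6.2  38.  ] [ -8.61 -19.87  20.29] [ 4.15 16.18 44.54]
45 70 57 tool-frame med [-4.34  1.95 54.19] [ -8.6  -20.34  45.14] [ 3.44 20.11 69.91]
70 112 71 tool-frame med [-3.85 -2.2  98.71] [ -8.35 -12.55  70.56] [  2.58  11.47 111.88]
112 140 32 tool-frame med [ -3.84  -2.06 116.87] [ -7.48 -13.47 112.12] [  1.97  11.5  135.37]
crop origin 240 80
```

View pics/pre_scene.png

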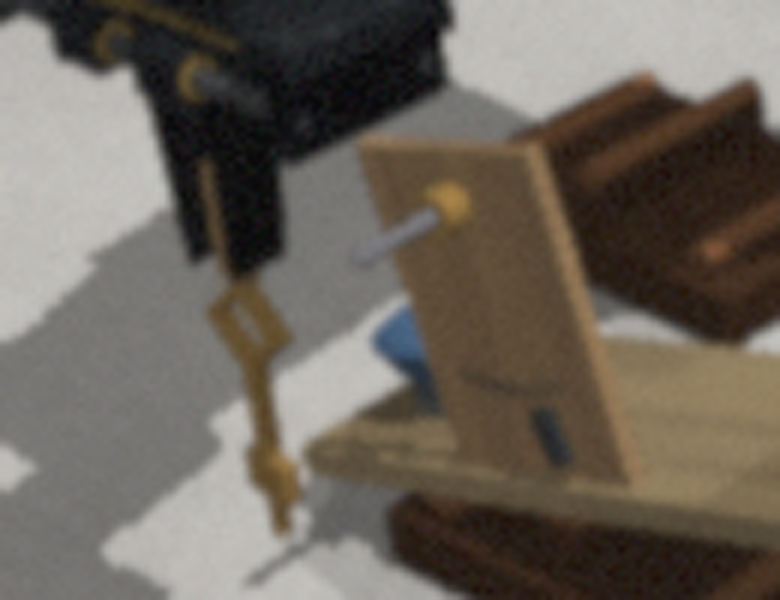

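The crop shows the eye at (144,192) and the peg tip at (162,181.5). I shift 3 mm sideways and 3 mm down, then approach the tip.

Request:
{"api": "step_arm", "payload": {"increments": [{"slide": [0,0.003,0.003],"roll": 0},{"slide": [-0.02,0.003,0.003],"roll": 0},{"slide": [-0.038,0.003,0.003],"roll": 0},{"slide": [-0.038,0.003,0.003],"roll": 0},{"slide": [-0.038,0.003,0.003],"roll": 0}]}}

```text
t: 8.78
eef_pos: [645.3, -129.8, 212.4]
tcp_rot: [3.141, -0.001, -0.21]
ft_force: [1.0, 0.7, -0.8]
opening: 0.167
grip_force: 30.0
```

```bash
python3 look.py pre2; python3 - <<'E'
from h import *
d=shot("wrist"); im=d["color"][:,:,::-1]
P=np.array([610,-122,187.]);x=np.array([.978,-.21,0])
print("wrist peg tip",proj(d,P+20*x),"mid",proj(d,P),"collar",proj(d,P-20*x))
a=cv2.imread("pics/pre2_scene.png")[:,:,:]; b=cv2.imread("pics/pre2_side.png")
cv2.imwrite("pics/pre2.png",np.vstack([np.hstack([cv2.resize(a,(400,300)),cv2.resize(b,(400,300))]),np.hstack([cv2.resize(im,(400,300)),cv2.resize(im[:300,130:430],(400,300))])]))
E
```

```text
[ 645.32 -129.8   212.43] [ 3.14 -0.   -0.21] 29.99816983938217
scene eye pred [155.66 185.26] tip pred [160.93 219.37]
pointer [(0.86, [403.0, 262.0]), (0.77, [336.0, 277.0]), (0.63, [157.0, 186.0])]
tip [(0.89, [333.0, 308.0]), (0.71, [392.0, 311.0]), (0.66, [161.0, 221.0])]
tab [(0.87, [334.0, 254.0]), (0.84, [404.0, 240.0]), (0.68, [153.0, 164.0])]
peg [(0.94, [167.0, 180.0])]
20 45 75 tool-frame med [ 4.12 -7.03 36.35] [-13.97 -21.44  20.  ] [12.46 14.75 44.87]
45 70 69 tool-frame med [ 3.81  1.75 54.81] [ -3.67 -19.42  45.02] [ 7.56 14.37 69.17]
70 112 100 tool-frame med [ 4.2  -3.25 98.9 ] [ -3.39 -14.68  70.59] [  7.66  10.17 111.66]
112 140 40 tool-frame med [  3.61  -2.18 122.48] [ -2.11 -15.47 112.88] [  7.67   7.52 138.61]
crop origin 102 139
side eye pred [299.48 117.82] tip pred [298.82 146.54]
pointer [(0.87, [153.0, 295.0]), (0.69, [300.0, 120.0]), (0.48, [180.0, 256.0])]
tip [(0.93, [167.0, 327.0]), (0.73, [298.0, 146.0]), (0.64, [187.0, 280.0])]
tab [(0.83, [148.0, 275.0])]
peg [(0.97, [309.0, 127.0])]
20 45 53 tool-frame med [-4.55 -6.51 35.27] [-11.75 -18.69  20.41] [ 2.84 15.77 44.65]
45 70 60 tool-frame med [-4.42  1.98 54.42] [ -7.8  -20.19  45.15] [ 3.65 17.74 69.41]
70 112 74 tool-frame med [-4.75 -3.34 98.52] [ -8.54 -11.83  70.5 ] [  2.08  10.5  111.72]
112 140 29 tool-frame med [ -4.45  -2.17 118.32] [ -8.09 -12.48 112.05] [  1.35  10.08 135.29]
crop origin 240 80
wrist peg tip [281.61613791 263.70485392] mid [281.5675375  294.02158885] collar [281.52117911 322.93976184]
```

View pics/pre2.png

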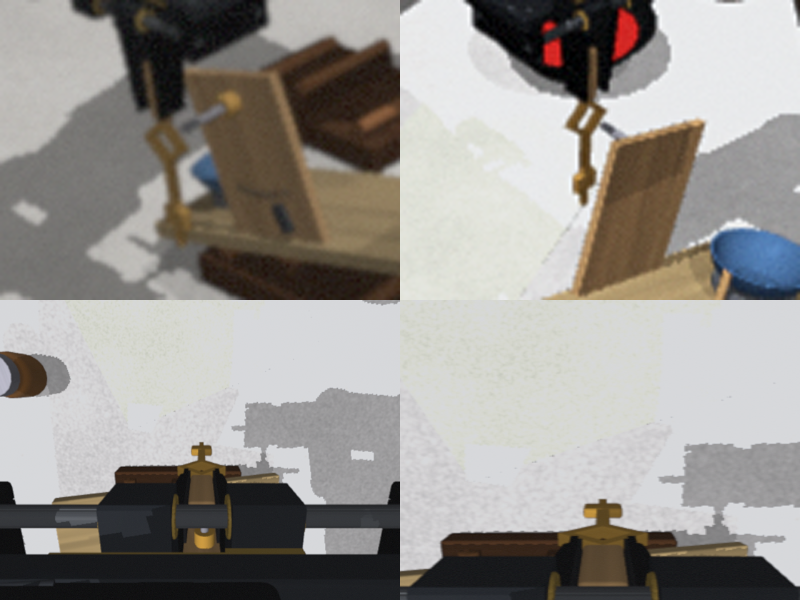

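Eye and peg line coincide in both views: in the scene view the eye is at (156,185) on the extended peg line, and in the side view it is at (299,118). I slide it on and check the force.

Request:
{"api": "step_arm", "payload": {"increments": [{"slide": [-0.01,0,0],"roll": 0},{"slide": [-0.02,0,0],"roll": 0},{"slide": [-0.02,0,0],"roll": 0}]}}

```text
t: 9.7
eef_pos: [624.4, -125.2, 212.7]
tcp_rot: [3.142, -0.0, -0.21]
ft_force: [0.0, -0.3, -0.2]
opening: 0.169
grip_force: 30.0
```

Request:
{"api": "step_arm", "payload": {"increments": [{"slide": [-0.008,0,0],"roll": 0},{"slide": [-0.014,0,0],"roll": 0},{"slide": [-0.014,0,0],"roll": 0}]}}

```text
t: 10.07
eef_pos: [611.2, -122.3, 212.5]
tcp_rot: [3.142, -0.0, -0.21]
ft_force: [0.0, -0.1, -1.6]
opening: 0.171
grip_force: 30.0
```

```bash
python3 look.py ins | grep -v tool-frame; python3 - <<'E'
import cv2,numpy as np
a=cv2.imread("pics/ins_scene.png"); b=cv2.imread("pics/ins_side.png")
cv2.imwrite("pics/ins.png",np.hstack([a[:,60:460],b[:,200:600]]))
E
```

```text
[ 611.19 -122.34  212.49] [ 3.14 -0.   -0.21] 29.99816983938217
scene eye pred [167.68 178.62] tip pred [172.38 212.35]
pointer [(0.9, [334.0, 274.0]), (0.74, [400.0, 264.0]), (0.66, [165.0, 178.0]), (0.57, [162.0, 160.0])]
tip [(0.77, [334.0, 307.0]), (0.65, [392.0, 310.0]), (0.53, [169.0, 214.0])]
tab [(0.93, [401.0, 239.0]), (0.8, [334.0, 256.0]), (0.72, [163.0, 160.0]), (0.55, [210.0, 211.0])]
peg [(0.37, [170.0, 215.0])]
crop origin 102 139
side eye pred [309.43 124.62] tip pred [308.21 153.38]
pointer [(0.58, [182.0, 256.0]), (0.55, [154.0, 297.0]), (0.43, [313.0, 123.0])]
tip [(0.72, [170.0, 324.0]), (0.62, [186.0, 279.0]), (0.21, [293.0, 201.0])]
tab [(0.88, [147.0, 277.0]), (0.6, [177.0, 244.0]), (0.44, [312.0, 109.0])]
peg [(0.96, [308.0, 129.0])]
crop origin 240 80
```

View pics/ins.png

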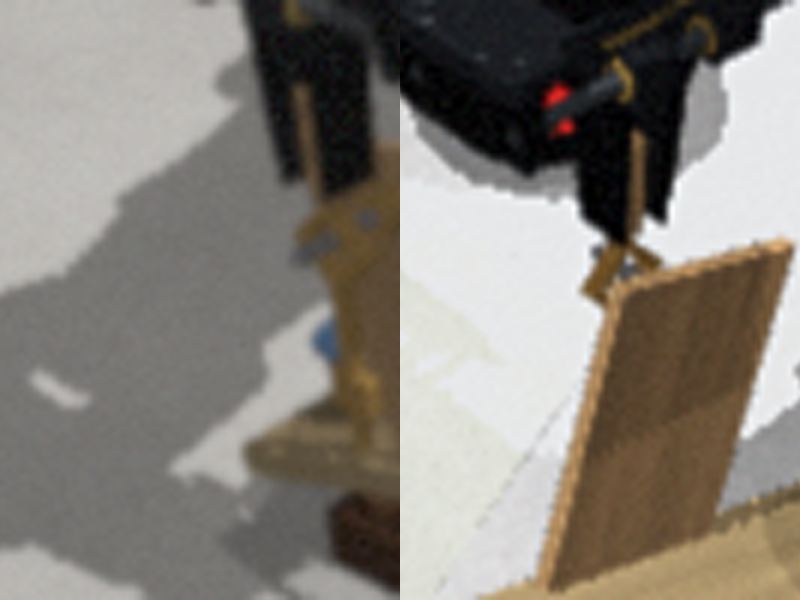

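The peg passes through the eye: its tip shows in front at crop (305,250) and the rod behind at (368,215). Next I lower it onto the peg.

Request:
{"api": "step_arm", "payload": {"increments": [{"slide": [0,0,0.003],"roll": 0},{"slide": [0,0,0.006],"roll": 0},{"slide": [0,0,0.006],"roll": 0}]}}

```text
t: 10.95
eef_pos: [611.6, -122.9, 206.6]
tcp_rot: [3.141, -0.001, -0.21]
ft_force: [-0.9, -3.6, 2.6]
opening: 0.163
grip_force: 30.0
```

Request:
{"api": "step_arm", "payload": {"increments": [{"slide": [0,0.002,0],"roll": 0},{"slide": [0,0.002,0],"roll": 0}]}}

```text
t: 11.2
eef_pos: [611.0, -124.2, 206.1]
tcp_rot: [-3.141, 0.001, -0.21]
ft_force: [-0.9, -0.0, -0.8]
opening: 0.167
grip_force: 30.0
```

Request:
{"api": "step_arm", "payload": {"increments": [{"slide": [0,0,0],"roll": 0},{"slide": [0,0,0],"roll": 0},{"slide": [0,0,0],"roll": 0},{"slide": [0,0,0],"roll": 0},{"slide": [0,0,0],"roll": 0}], "fingers": 0.45}}

```text
t: 11.82
eef_pos: [611.1, -124.4, 206.4]
tcp_rot: [3.142, -0.0, -0.21]
ft_force: [1.1, 0.1, 0.8]
opening: 0.447
grip_force: 0.0
```

Request:
{"api": "step_arm", "payload": {"increments": [{"slide": [0,0,-0.02],"roll": 0},{"slide": [0,0,-0.06],"roll": 0},{"slide": [0,0,-0.12],"roll": 0},{"slide": [0,0,-0.15],"roll": 0},{"slide": [0,0,-0.15],"roll": 0}]}}

```text
t: 12.45
eef_pos: [611.6, -124.5, 358.8]
tcp_rot: [3.141, -0.004, -0.21]
ft_force: [0.6, -0.5, -0.3]
opening: 0.455
grip_force: 0.0
```

```bash
cat > mk.py <<'E'
from h import *
import sys
np.set_printoptions(precision=2,suppress=True)
def go2(n):
    d=shot(n)
    for t in ["pointer","tip","mark_mid","peg","press"]:
        print(n,t,[(round(m["confidence"],2),np.round(m["uv"],1).tolist(), w3(d,m["uv"]).round(0).tolist()) for m in mark_of(n,t)[:4]])
    return d
d=go2("scene"); e=go2("side")
c=d["color"][120:260,110:290,::-1]
cv2.imwrite(f"pics/{sys.argv[1]}.png",cv2.resize(c,(771,600),interpolation=cv2.INTER_CUBIC))
cv2.imwrite(f"pics/{sys.argv[1]}_raw.png",d["color"][:,:,::-1]); np.save(f"pics/{sys.argv[1]}.npy",d["z_map"])
cr=np.c_[[.978,-.21,0],np.cross([-.058,-.268,.962],[.978,-.21,0]),[-.058,-.268,.962]]; O=np.array([530.5,-68.6,61.4])
p=O+cr@[-20,135,15]; print("press est",p); go((p[0],p[1],p[2]+100,-.21+0),)
E
python3 mk.py hung
```

```text
scene pointer [(0.85, [400.0, 264.1], [455.0, 380.0, -1.0]), (0.82, [336.8, 275.9], [644.0, 290.0, 81.0]), (0.79, [167.0, 181.7], [607.0, -129.0, 175.0])]
scene tip [(0.88, [391.7, 309.9], [612.0, 402.0, 5.0]), (0.81, [172.8, 215.7], [578.0, -149.0, 59.0]), (0.78, [331.0, 307.0], [651.0, 285.0, -1.0])]
scene mark_mid [(0.47, [192.6, 213.4], [592.0, -80.0, 94.0])]
scene peg [(0.85, [165.6, 177.2], [618.0, -122.0, 194.0])]
scene press [(0.59, [254.4, 206.0], [527.0, 46.0, 110.0]), (0.42, [212.4, 215.2], [571.0, -41.0, 86.0])]
side pointer [(0.82, [154.7, 296.5], [610.0, 401.0, 105.0]), (0.62, [310.1, 127.9], [581.0, -79.0, 218.0]), (0.51, [180.7, 257.2], [652.0, 292.0, 79.0])]
side tip [(0.64, [169.2, 323.2], [603.0, 395.0, -1.0]), (0.55, [189.2, 276.8], [638.0, 295.0, 21.0]), (0.41, [220.6, 301.6], [525.0, 314.0, 54.0])]
side mark_mid []
side peg [(0.98, [307.4, 128.0], [609.0, -111.0, 185.0])]
side press [(0.96, [291.1, 204.5], [536.0, 54.0, 110.0])]
press est [537.34  58.59 112.86]
now [ 611.1 -124.4  356.2] yaw -0.21
slide [-0.1103, -0.1636, 0.1434] roll -0.0
```

View pics/hung.png

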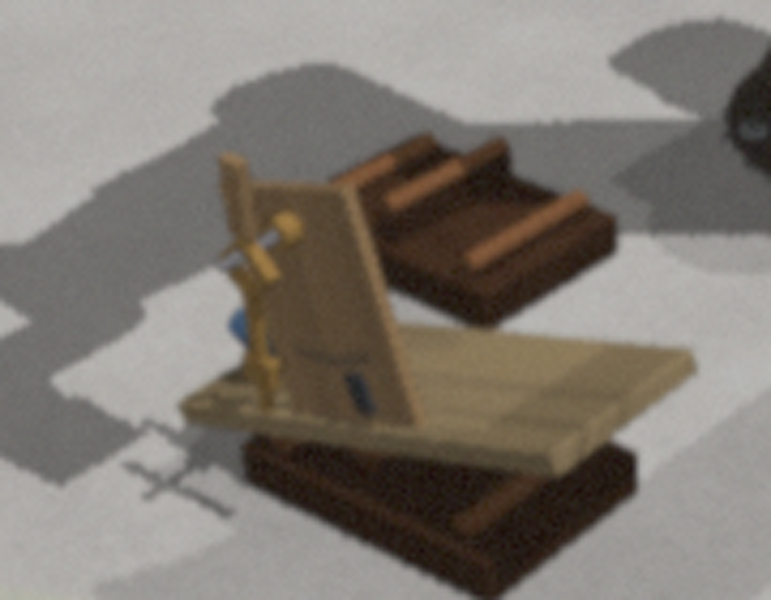

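Request:
{"api": "step_arm", "payload": {"increments": [{"slide": [-0.09,-0.13,0],"roll": 0},{"slide": [-0.09,-0.13,0],"roll": 0},{"slide": [-0.09,-0.13,0],"roll": 0},{"slide": [-0.112,-0.164,0.06],"roll": 0},{"slide": [-0.112,-0.164,0.12],"roll": 0}], "fingers": 0}}

```text
t: 13.68
eef_pos: [535.6, 60.7, 242.2]
tcp_rot: [-3.141, -0.004, -0.208]
ft_force: [0.6, -1.1, -1.1]
opening: 0.015
grip_force: 0.0
```

```bash
cat > ang.py <<'E'
from h import *
import sys
from scipy.spatial.transform import Rotation as R
np.set_printoptions(precision=2,suppress=True)
x=np.array([.978,-.21,0])
def frame(th):
    up=np.array([0,0,1.]); h=np.cross(up,x); y=np.cos(th)*h+np.sin(th)*up; return np.c_[x,y,np.cross(x,y)]
O=np.array([530.5,-68.6,61.4])
def mark(d,th,xf=58.7,save=None):
    A=frame(th); g=cv2.GaussianBlur(d["color"],(3,3),0).astype(float).sum(2)
    # warp the panel face to cradle y,z at 0.5 mm per px
    ys=np.arange(-48,48,.5); zs=np.arange(16,150,.5)
    Y,Z=np.meshgrid(ys,zs); W=O+np.stack([np.full(Y.shape,xf),Y,Z],-1)@A.T
    c=np.c_[W.reshape(-1,3),np.ones(Y.size)]@d["camera_from_world"].T; K=d["intrinsics"]
    u=K[0,0]*c[:,0]/-c[:,2]+K[0,2]; v=K[1,1]*-c[:,1]/-c[:,2]+K[1,2]
    w=cv2.remap(d["color"],u.reshape(Y.shape).astype(np.float32),v.reshape(Y.shape).astype(np.float32),cv2.INTER_CUBIC)
    if save: cv2.imwrite(save,cv2.resize(w[::-1,:,::-1],None,fx=2,fy=2))
    return w,Y,Z
if __name__=="__main__":
    d=shot("scene"); w,Y,Z=mark(d,.278,save="pics/warp.png")
    red=w[:,:,0].astype(float); 
    m=(Z>22)&(Z<62)&(np.abs(Y)<46); q=red.copy(); q[~m]=255
    print("min",q.min(),"med",np.median(red[m])); t=(q.min()+np.median(red[m]))/2
    n,l,s,c=cv2.connectedComponentsWithStats((q<t).astype(np.uint8))
    for i in range(1,n):
        if s[i,4]>40:
            yy,zz=Y[l==i].mean(),Z[l==i].mean(); print(s[i],"y z",yy,zz,"phi",np.arctan2(yy-.7,130.5-zz),"r",np.hypot(yy-.7,130.5-zz))
    go((537.3,58.6,140,-.21),(537.3,58.6,115,-.21))
E
python3 ang.py
```

```text
min 32.0 med 85.0
[ 101   13   31   46 1183] y z 10.172020287404903 33.68934911242604 phi 0.09753026179944681 r 97.27292168738808
now [532.3  60.4 234.1] yaw -0.209
slide [0.0061, 0.0005, 0.094] roll 0.001
slide [0.0063, 0.0005, 0.119] roll 0.001
```

View pics/warp.png

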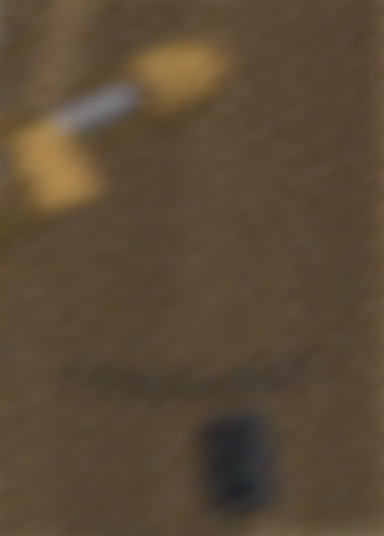

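In the rectified panel the mark is at (238,465), so phi is about 0.10 and r = 97 mm (98 expected), which makes the target tilt about -0.10. The pointer hangs on the peg. Now I go down to just above the press point.

Request:
{"api": "step_arm", "payload": {"increments": [{"slide": [0.003,0,0.05],"roll": 0},{"slide": [0.003,0,0.09],"roll": 0},{"slide": [0.003,0,0.11],"roll": 0},{"slide": [0.003,0,0.116],"roll": 0},{"slide": [0.003,0,0.116],"roll": 0}]}}

```text
t: 14.35
eef_pos: [539.4, 58.1, 127.0]
tcp_rot: [-3.142, -0.001, -0.21]
ft_force: [-0.8, -0.1, -0.5]
opening: 0.002
grip_force: 0.0
```

```bash
python3 - <<'E'
from h import *
h=np.array([.21,.978]); x=np.array([.978,-.21]); O=np.array([530.5,-68.6,61.4])
W=[]
for th in (.25,.18,.11,.04,-.03,-.07,-.1):
    s=135*np.cos(th)-15*np.sin(th); p=O[:2]-20*x+s*h; W.append((*p,O[2]+15*np.cos(th)+135*np.sin(th),-.21))
for i in range(2): print(state()["eef_pos"])
go(*W)
E
```

```text
[539.43274397  58.1096481  126.99865886]
[539.43274397  58.1096481  126.99865886]
now [539.4  58.1 127. ] yaw -0.21
slide [-0.0021, -0.0014, 0.0177] roll -0.0
slide [-0.0021, -0.0044, 0.0267] roll -0.0
slide [-0.0022, -0.0068, 0.0359] roll -0.0
slide [-0.0022, -0.0086, 0.0452] roll -0.0
slide [-0.0022, -0.0097, 0.0547] roll -0.0
slide [-0.0022, -0.01, 0.0601] roll -0.0
slide [-0.0022, -0.0101, 0.0642] roll -0.0
```

Request:
{"api": "step_arm", "payload": {"increments": [{"slide": [-0.002,-0.001,0.01],"roll": 0},{"slide": [-0.002,-0.0015,0.018],"roll": 0},{"slide": [-0.002,-0.003,0.023],"roll": 0},{"slide": [-0.002,-0.0045,0.027],"roll": 0},{"slide": [-0.002,-0.0045,0.027],"roll": 0}]}}

```text
t: 14.98
eef_pos: [538.0, 63.1, 99.0]
tcp_rot: [3.141, 0.0, -0.21]
ft_force: [0.6, -0.7, 4.0]
opening: 0.002
grip_force: 1.7
```

Request:
{"api": "step_arm", "payload": {"increments": [{"slide": [0,-0.001,0.005],"roll": 0},{"slide": [0,-0.002,0.01],"roll": 0},{"slide": [0,-0.003,0.015],"roll": 0},{"slide": [0,-0.004,0.02],"roll": 0},{"slide": [0,-0.0045,0.024],"roll": 0}]}}

```text
t: 15.6
eef_pos: [538.8, 67.4, 74.8]
tcp_rot: [3.141, 0.0, -0.21]
ft_force: [1.4, -0.5, 3.7]
opening: 0.005
grip_force: 1.5
```

Request:
{"api": "step_arm", "payload": {"increments": [{"slide": [0,0,0.004],"roll": 0},{"slide": [0,-0.001,0.007],"roll": 0},{"slide": [0,-0.001,0.009],"roll": 0},{"slide": [0,-0.001,0.01],"roll": 0},{"slide": [0,-0.001,0.01],"roll": 0}]}}

```text
t: 16.23
eef_pos: [538.9, 68.4, 65.2]
tcp_rot: [3.141, 0.0, -0.21]
ft_force: [-0.8, -1.0, 2.7]
opening: -0.0
grip_force: 1.4
```

```bash
cat > gauge.py <<'E'
from h import *
from ang import frame,O
import sys
np.set_printoptions(precision=2,suppress=True)
s=state(); print("t",s["t"],"tcp",s["eef_pos"],"f",s["ft_force"])
d=shot("scene"); P,C,U=cloud(d); e=shot("side"); Pe=cloud(e)[0]
# tilt from plank top (side cloud, +y half clear of arm)
Bx=frame(0)
res=[]
for nm,Q in (("scene",P),("side",Pe)):
    L=(Q-O)@Bx; m=(abs(L[:,0]+5)<45)&(L[:,1]>20)&(L[:,1]<105)&(abs(L[:,2]-15+.1*L[:,1])<14)
    q=L[m]
    for _ in range(6):
        k=np.c_[q[:,1],np.ones(len(q))]; f=np.linalg.lstsq(k,q[:,2],rcond=None)[0]; r=q[:,2]-k@f; q=q[abs(r)<max(2.,1.5*r.std())]
    print(nm,"tilt",np.arctan(f[0]),"z0",f[1],len(q))
for t in ["tip","mark_mid","pointer","peg"]:
    print(t,[(round(m["confidence"],2),np.round(m["uv"],1).tolist()) for m in mark_of("scene",t)[:4]])
th=float(sys.argv[2]); A=frame(th)
peg=O+A@[89,0.3,130.5]; tip=peg+[0,0,-98]; print("pred peg",proj(d,peg),"tip (plumb)",proj(d,tip),"bob",proj(d,peg+[0,0,-80]))
for ph in (.085,.1,.115): print("pred mark phi",ph,proj(d,O+A@[58.7,.3+98*np.sin(ph),130.5-98*np.cos(ph)]))
c=d["color"][140:240,120:250,::-1]; cv2.imwrite(f"pics/{sys.argv[1]}.png",cv2.resize(c,(780,600),interpolation=cv2.INTER_CUBIC)); cv2.imwrite(f"pics/{sys.argv[1]}_raw.png",d["color"][:,:,::-1])
E
python3 gauge.py g1 -0.1
```

```text
t 16.225 tcp [538.88  68.42  65.19] f [-0.77 -0.95  2.72]
scene tilt -0.09489418671989389 z0 15.144778182019829 639
side tilt -0.08667320069358432 z0 14.284186565554807 463
tip [(0.95, [186.5, 222.2]), (0.85, [391.4, 310.6]), (0.56, [332.9, 308.0])]
mark_mid [(0.46, [194.8, 215.1])]
pointer [(0.94, [401.4, 263.9]), (0.59, [337.4, 275.1]), (0.58, [184.9, 186.4])]
peg [(0.69, [181.1, 180.5]), (0.32, [259.7, 226.6])]
pred peg [183.53 183.42] tip (plumb) [188.03 220.61] bob [187.24 214.03]
pred mark phi 0.085 [197.03 214.3 ]
pred mark phi 0.1 [197.49 214.52]
pred mark phi 0.115 [197.95 214.73]
```

View pics/g1.png

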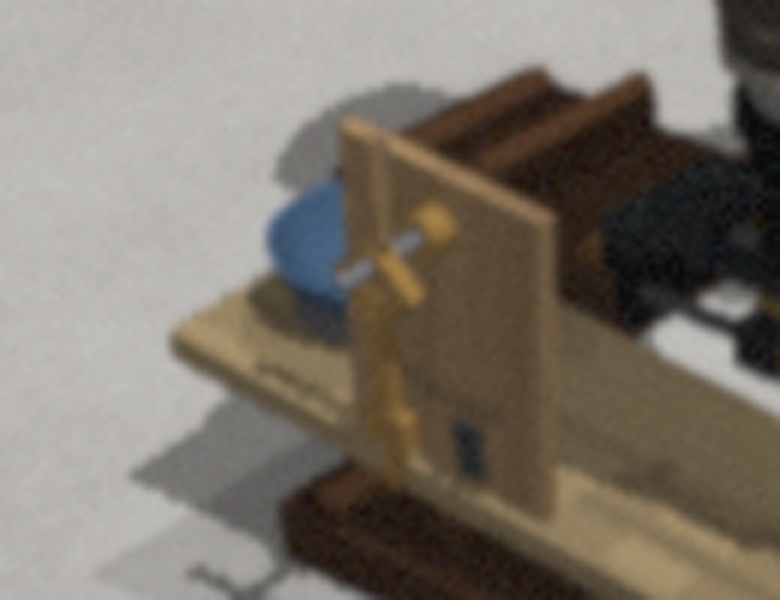

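The tip is at about (186.5,220.5) and the mark at (198,215), with tilt about -0.09. I refine the mark angle against the panel's own edges, in both saved pictures, after letting the pointer settle.

Request:
{"api": "step_arm", "payload": {"increments": [{"slide": [0,0,0.001],"roll": 0},{"slide": [0,0,0.001],"roll": 0},{"slide": [0,0,0.001],"roll": 0},{"slide": [0,0,0.001],"roll": 0},{"slide": [0,0,0.001],"roll": 0}]}}

```text
t: 17.15
eef_pos: [539.0, 68.5, 64.2]
tcp_rot: [3.141, 0.0, -0.21]
ft_force: [-1.5, -1.7, 2.6]
opening: 0.007
grip_force: 1.3
```

```bash
cat > edge.py <<'E'
from h import *
from ang import frame,O
np.set_printoptions(precision=0,suppress=True,linewidth=200)
def warp(d,im,th,ys,zs,xf=58.7):
    A=frame(th); Y,Z=np.meshgrid(ys,zs); W=O+np.stack([np.full(Y.shape,xf),Y,Z],-1)@A.T
    c=np.c_[W.reshape(-1,3),np.ones(Y.size)]@d["camera_from_world"].T; K=d["intrinsics"]
    u=K[0,0]*c[:,0]/-c[:,2]+K[0,2]; v=K[1,1]*-c[:,1]/-c[:,2]+K[1,2]
    return cv2.remap(im,u.reshape(Y.shape).astype(np.float32),v.reshape(Y.shape).astype(np.float32),cv2.INTER_CUBIC)
if __name__=="__main__":
    d=shot("scene"); cv2.imwrite("pics/g2_raw.png",d["color"][:,:,::-1])
    out=[]
    for f,th in (("hung",.278),("g1",-.092),("g2",-.095)):
        im=cv2.imread(f"pics/{f}_raw.png"); ys=np.arange(-65,65.1,.5); zs=np.arange(170,5,-.5)
        w=warp(d,im,th,ys,zs); out.append(w); r=w[:,:,2].astype(float)
        rows=(zs>28)&(zs<42); print(f,"y profile 0..62 step 2",r[rows][:,130:255:4].mean(0))
        dk=np.clip(62-r[rows][:,130:210].mean(0),0,None); print(" mark y",(dk*ys[130:210]).sum()/dk.sum())
        rows=(zs>60)&(zs<110); print("  upper 30..64 step 1",r[rows][:,190:260:2].mean(0))
        cols=(ys>10)&(ys<35); print("  z prof 162..140",r[:,cols].mean(1)[(zs<=162)&(zs>=140)][::2])
    cv2.imwrite("pics/warps.png",np.hstack(out))
E
python3 edge.py; python3 gauge.py g2 -0.095 | head -4
```

```text
hung y profile 0..62 step 2 [ 77.  66.  54.  45.  40.  38.  39.  44.  53.  62.  71.  79.  84.  86.  85.  85.  84.  84.  83.  83.  83.  84.  87.  91. 100. 112. 124. 130. 133. 133. 130. 129.]
 mark y 10.198212527455881
  upper 30..64 step 1 [ 84.  83.  83.  83.  83.  82.  82.  82.  81.  81.  82.  82.  83.  85.  86.  89.  92.  96. 101. 107. 114. 121. 126. 129. 131. 131. 131. 131. 129. 127. 125. 123. 121. 120. 119.]
  z prof 162..140 [109. 110. 112. 114. 114. 115. 115. 114. 109. 104.  98.  94.  90.  88.  87.  86.  86.  86.  87.  88.  87.  87.  87.]
g1 y profile 0..62 step 2 [ 85.  75.  61.  49.  42.  38.  39.  41.  49.  59.  73.  83.  87.  90.  90.  89.  87.  87.  86.  86.  87.  89.  92.  94.  98. 104. 108. 116. 130. 144. 151. 150.]
 mark y 11.108782670120085
  upper 30..64 step 1 [ 88.  87.  87.  87.  87.  87.  86.  85.  85.  84.  85.  86.  87.  88.  90.  92.  93.  96.  99. 103. 106. 108. 108. 108. 108. 108. 107. 105. 104. 102. 101. 100. 100. 100. 101.]
  z prof 162..140 [101. 115. 129. 139. 144. 146. 144. 139. 130. 119. 108. 100.  95.  92.  91.  90.  91.  90.  90.  90.  90.  90.  91.]
g2 y profile 0..62 step 2 [ 85.  76.  63.  49.  42.  39.  41.  42.  49.  58.  71.  82.  87.  90.  89.  89.  88.  88.  87.  87.  87.  88.  91.  94.  96. 102. 109. 118. 132. 147. 152. 150.]
 mark y 11.15422325805674
  upper 30..64 step 1 [ 87.  87.  87.  86.  86.  86.  86.  86.  86.  85.  85.  86.  87.  88.  90.  92.  93.  95.  98. 100. 103. 106. 108. 111. 114. 115. 115. 113. 109. 106. 104. 102. 101. 100. 101.]
  z prof 162..140 [102. 116. 130. 140. 146. 148. 145. 138. 129. 118. 108. 100.  95.  92.  91.  91.  91.  91.  92.  92.  91.  91.  90.]
t 17.2 tcp [538.98  68.45  64.21] f [-1.64 -1.67  2.69]
scene tilt -0.09690228846088819 z0 14.627027344535476 650
side tilt -0.10163151169207023 z0 14.608532855981458 454
tip [(0.78, [393.4, 309.2]), (0.63, [334.5, 309.5]), (0.56, [183.5, 223.4])]
```

View pics/warps.png

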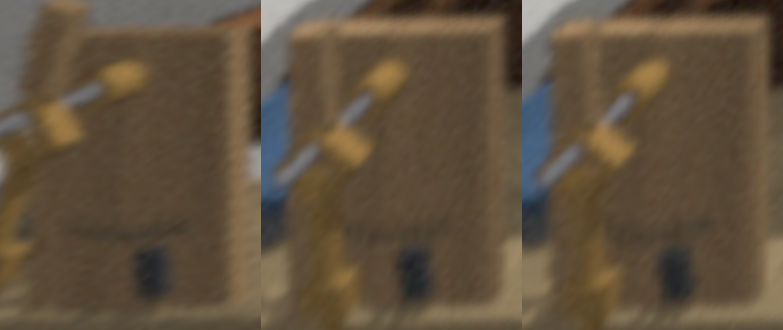

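```bash
cat > m3.py <<'E'
from h import *
from ang import frame,O
import sys
np.set_printoptions(precision=2,suppress=True)
def run(d,th,nm):
    A=frame(th); P,C,U=cloud(d); L=(P-O)@A
    f=(abs(L[:,0]-58.7)<5)&(abs(L[:,1]-20)<23)&(L[:,2]>45)&(L[:,2]<150)
    k=np.c_[L[f][:,1:],np.ones(f.sum())]; c=np.linalg.lstsq(k,L[f][:,0],rcond=None)[0]
    mk=(C.sum(1)<140)&(abs(L[:,0]-60)<9)&(L[:,1]>-5)&(L[:,1]<35)&(L[:,2]>18)&(L[:,2]<60)
    core=(C.sum(1)<125)&mk
    bx=[np.median(L[mk],0),np.median(L[core],0),mk.sum(),core.sum()]
    e=(abs(L[:,0]-57)<9)&(L[:,2]>60)&(L[:,2]<120)
    tp=(abs(L[:,0]-55)<12)&(abs(L[:,1]-20)<18)
    grey=(abs(C[:,0]-C[:,2])<35)&(L[:,0]>72)&(L[:,0]<125)&(abs(L[:,1])<12)&(abs(L[:,2]-130)<12)
    print(nm,"face fit",c,"at mark",c@[bx[0][1],bx[0][2],1],"mark",*bx,"uv",U[mk].mean(0),"edges y",np.percentile(L[e][:,1],[1,99]),"top",np.percentile(L[tp][:,2],[98,99.5]),"peg",grey.sum(),np.median(L[grey],0) if grey.any() else 0)
d=shot("scene"); 
h=dict(d); h["z_map"]=np.load("pics/hung.npy"); h["color"]=cv2.imread("pics/hung_raw.png")[:,:,::-1]
run(h,.278,"hung")
for i in range(3):
    if i: d=shot("scene")
    run(d,-.098,"now")
cv2.imwrite("pics/now_raw.png",d["color"][:,:,::-1]); np.save("pics/now.npy",d["z_map"])
E
python3 m3.py
```

```text
hung face fit [-0.03  0.   58.67] at mark 58.29204786030086 mark [62.15 13.68 35.28] [61.69 13.22 37.01] 20 10 uv [193.15 211.55] edges y [-637.89   50.12] top [152.09 153.43] peg 43 [ 97.01   0.72 131.93]
now face fit [-0.03 -0.   58.42] at mark 58.041332892675825 mark [62.02 14.38 34.26] [62.36 12.98 36.69] 22 13 uv [197.82 215.45] edges y [-48.55 794.6 ] top [153.09 154.2 ] peg 42 [ 96.92   0.84 131.64]
now face fit [-0.03  0.   58.29] at mark 57.924469768767125 mark [61.5  14.29 35.2 ] [62.74 14.3  35.2 ] 19 7 uv [198.05 215.26] edges y [-48.05 794.4 ] top [152.94 154.4 ] peg 40 [ 97.8    0.9  132.06]
now face fit [-0.03 -0.   58.62] at mark 58.201862754165894 mark [61.85 14.45 34.45] [61.79 12.78 33.04] 18 7 uv [197.78 215.  ] edges y [-48.45 794.65] top [152.89 153.96] peg 44 [ 96.71   0.76 131.4 ]
```

```bash
cat > fitphi.py <<'E'
from h import *
from ang import frame,O
from edge import warp
np.set_printoptions(precision=3,suppress=True)
d=shot("scene"); cam=np.linalg.inv(d["camera_from_world"])[:3,3]
ys=np.arange(-65,65.1,.5); zs=np.arange(170,5,-.5)
for f,th in (("hung",.278),("g1",-.092),("g2",-.097),("now",-.098)):
    A=frame(th); cl=(cam-O)@A
    im=cv2.imread(f"pics/{f}_raw.png"); r=warp(d,im,th,ys,zs)[:,:,2].astype(float)
    Y,Z=np.meshgrid(ys,zs); m=(Y>-2)&(Y<26)&(Z>19)&(Z<52); w=np.clip(70-r,0,None)*m
    cy,cz=(w*Y).sum()/w.sum(),(w*Z).sum()/w.sum()
    rows=(zs>60)&(zs<115); pr=r[rows].mean(0); g=np.gradient(pr); k=(ys>42)&(ys<55); ey=(np.clip(g[k],0,None)*ys[k]).sum()/np.clip(g[k],0,None).sum()
    cols=(ys>15)&(ys<35); pz=r[:,cols].mean(1); g=np.clip(np.gradient(pz)*-1,0,None); k=(zs>146)&(zs<159); ez=(g[k]*zs[k]).sum()/g[k].sum()
    for xf in (57.5,58.3,59.1):
        def tow(P): # cradle pt -> warp plane x=58.7
            t=(58.7-P[...,0])/(cl[0]-P[...,0]); return (P+(cl-P)*t[...,None])[...,1:]
        y0=brent=None
        # panel front edge -> y0 ; top -> z0
        y0=ey-tow(np.array([xf,50,90.]))[0]; z0=ez-tow(np.array([xf,25,153.]))[1]
        best=None
        for ph in np.arange(-.05,.25,.001):
            R2=np.array([[np.cos(ph),np.sin(ph)],[-np.sin(ph),np.cos(ph)]])
            B=np.array([[xf+a,*(np.array([y0,130+z0])+np.array([98*np.sin(ph),-98*np.cos(ph)])+np.array([[np.cos(ph),np.sin(ph)],[-0-np.sin(ph)*-1,np.cos(ph)*1]])@np.array([b,0])+c*np.array([-np.sin(ph),np.cos(ph)]))] for a in (0,4) for b in (-6,6) for c in (-12,12)])
            h=cv2.convexHull(tow(B).astype(np.float32)); M=cv2.moments(h); p=np.array([M["m10"],M["m01"]])/M["m00"]
            if best is None or abs(p[0]-cy)<best[0]: best=(abs(p[0]-cy),ph,p)
        print(f,"xf",xf,"edge",ey,ez,"y0 z0",round(y0,2),round(z0,2),"mark",round(cy,2),round(cz,2),"phi",round(best[1],3),"pred c",best[2])
E
python3 fitphi.py
```

```text
hung xf 57.5 edge 48.73939159077698 152.31133333333335 y0 z0 -2.81 -1.27 mark 10.38 33.64 phi 0.146 pred c [10.34  31.215]
hung xf 58.3 edge 48.73939159077698 152.31133333333335 y0 z0 -1.78 -0.88 mark 10.38 33.64 phi 0.147 pred c [10.389 31.087]
hung xf 59.1 edge 48.73939159077698 152.31133333333335 y0 z0 -0.74 -0.5 mark 10.38 33.64 phi 0.147 pred c [10.343 30.946]
g1 xf 57.5 edge 47.20720524017467 152.88996273870518 y0 z0 -3.93 -1.22 mark 11.31 32.89 phi 0.165 pred c [11.347 31.184]
g1 xf 58.3 edge 47.20720524017467 152.88996273870518 y0 z0 -3.17 -0.48 mark 11.31 32.89 phi 0.165 pred c [11.3   31.041]
g1 xf 59.1 edge 47.20720524017467 152.88996273870518 y0 z0 -2.41 0.26 mark 11.31 32.89 phi 0.166 pred c [11.352 30.916]
g2 xf 57.5 edge 49.26152287692048 153.02367941712205 y0 z0 -1.87 -1.1 mark 11.6 32.62 phi 0.146 pred c [11.573 31.019]
g2 xf 58.3 edge 49.26152287692048 153.02367941712205 y0 z0 -1.11 -0.35 mark 11.6 32.62 phi 0.147 pred c [11.624 30.89 ]
g2 xf 59.1 edge 49.26152287692048 153.02367941712205 y0 z0 -0.36 0.4 mark 11.6 32.62 phi 0.147 pred c [11.579 30.748]
now xf 57.5 edge 48.82949112021858 153.0569318181818 y0 z0 -2.3 -1.06 mark 11.53 32.65 phi 0.15 pred c [11.531 31.108]
now xf 58.3 edge 48.82949112021858 153.0569318181818 y0 z0 -1.55 -0.32 mark 11.53 32.65 phi 0.15 pred c [11.485 30.965]
now xf 59.1 edge 48.82949112021858 153.0569318181818 y0 z0 -0.79 0.43 mark 11.53 32.65 phi 0.151 pred c [11.537 30.838]
```

The tab stands 4 mm proud of the panel. With that included, phi is about 0.147, so I press about 6.5 mm further.

Request:
{"api": "step_arm", "payload": {"increments": [{"slide": [0,0,0.002],"roll": 0},{"slide": [0,0,0.004],"roll": 0},{"slide": [0,0,0.0055],"roll": 0},{"slide": [0,0,0.0065],"roll": 0},{"slide": [0,0,0.0065],"roll": 0}]}}

```text
t: 18.32
eef_pos: [539.0, 68.5, 57.6]
tcp_rot: [3.142, 0.0, -0.21]
ft_force: [-0.5, -1.3, 3.2]
opening: 0.011
grip_force: 1.3
```

Request:
{"api": "step_arm", "payload": {"increments": [{"slide": [0,0,0],"roll": 0},{"slide": [0,0,0],"roll": 0},{"slide": [0,0,0],"roll": 0},{"slide": [0,0,0],"roll": 0},{"slide": [0,0,0],"roll": 0}]}}

```text
t: 18.95
eef_pos: [539.0, 68.5, 57.7]
tcp_rot: [3.142, -0.0, -0.21]
ft_force: [-1.0, -1.7, 2.7]
opening: 0.002
grip_force: 1.3
```

Request:
{"api": "step_arm", "payload": {"increments": [{"slide": [0,0,0],"roll": 0},{"slide": [0,0,0],"roll": 0},{"slide": [0,0,0],"roll": 0},{"slide": [0,0,0],"roll": 0},{"slide": [0,0,0],"roll": 0}]}}

```text
t: 19.58
eef_pos: [539.0, 68.5, 57.7]
tcp_rot: [3.142, 0.0, -0.21]
ft_force: [-1.8, -0.9, 3.8]
opening: 0.005
grip_force: 1.3
```

```bash
cat > chk.py <<'E'
from h import *
from ang import frame,O
np.set_printoptions(precision=2,suppress=True)
H=frame(0); acc=[]
for i in range(6):
    d=shot("scene"); P,C,U=cloud(d); L=(P-O)@H   # level frame: x along peg, y=h, z up
    br=C[:,0]-C[:,2]
    b=(L[:,0]>72)&(L[:,0]<112)&(L[:,2]>25)&(L[:,2]<125)&(abs(L[:,1]-18)<22)&(br>35)
    bob=b&(L[:,2]<65); arm=b&(L[:,2]>70)&(L[:,2]<108)
    mk=(C.sum(1)<140)&(abs(L[:,0]-60)<7)&(L[:,1]>0)&(L[:,1]<45)&(L[:,2]>15)&(L[:,2]<62)
    pg=(abs(C[:,0]-C[:,2])<35)&(L[:,0]>78)&(L[:,0]<125)&(abs(L[:,1]-18)<15)&(abs(L[:,2]-130)<14)
    print("bob",bob.sum(),L[bob].mean(0),U[bob].mean(0),"arm",L[arm].mean(0),"mark",mk.sum(),np.median(L[mk],0),U[mk].mean(0),"peg",np.median(L[pg],0) if pg.any() else 0)
s=state(); print(s["t"],s["eef_pos"],s["ft_force"])
E
python3 chk.py; python3 gauge.py g3 -0.147
```

```text
bob 72 [93.44 19.46 52.85] [187.65 214.76] arm [92.65 19.35 89.47] mark 24 [62.02 20.44 34.42] [198.58 215.33] peg [ 98.34  19.7  131.01]
bob 73 [93.35 19.06 52.7 ] [187.56 214.74] arm [92.69 19.47 89.27] mark 20 [62.   19.41 34.05] [198.3  215.35] peg [ 98.76  19.05 130.77]
bob 68 [93.56 19.81 52.7 ] [187.74 214.9 ] arm [92.9  19.39 89.82] mark 21 [61.71 20.03 34.88] [198.43 215.81] peg [ 97.68  19.96 129.44]
bob 72 [93.63 19.52 52.87] [187.61 214.81] arm [92.57 19.25 88.89] mark 21 [61.31 19.32 32.09] [198.38 215.86] peg [ 99.5   19.72 130.9 ]
bob 72 [93.44 19.49 52.75] [187.67 214.81] arm [92.88 19.28 89.29] mark 18 [62.28 19.3  33.93] [198.28 215.44] peg [ 97.85  19.53 129.94]
bob 71 [93.55 19.4  52.32] [187.62 214.97] arm [92.89 19.2  89.19] mark 20 [62.29 18.87 33.36] [198.2 215.3] peg [100.19  20.18 130.38]
19.875 [539.04  68.46  57.73] [-1.01 -2.56  3.28]
t 19.875 tcp [539.04  68.46  57.73] f [-1.01 -2.56  3.28]
scene tilt -0.15200124152498323 z0 15.179641526008329 664
side tilt -0.15055164961009362 z0 14.653235883633906 461
tip [(0.86, [186.5, 221.6]), (0.74, [336.4, 306.5]), (0.62, [392.4, 310.0])]
mark_mid [(0.43, [196.0, 218.5])]
pointer [(0.92, [187.5, 188.1]), (0.9, [400.8, 268.0]), (0.59, [337.8, 273.4])]
peg [(0.8, [184.2, 185.9])]
pred peg [185.57 184.61] tip (plumb) [189.99 221.82] bob [189.21 215.24]
pred mark phi 0.085 [197.52 214.73]
pred mark phi 0.1 [197.98 214.98]
pred mark phi 0.115 [198.45 215.22]
```

View pics/g3.png

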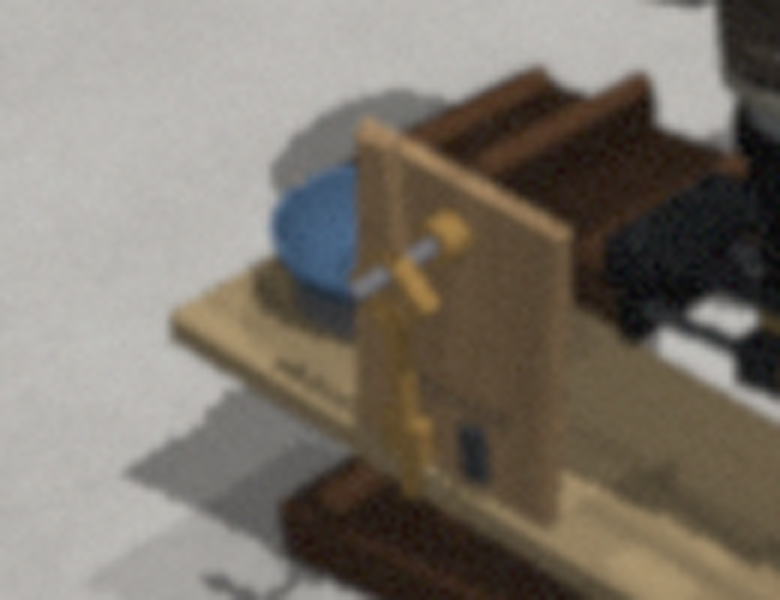

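The pointer now appears settled over the mark: bob at (187.7,214.8), mark at (198.4,215.5). One more cross-check with silhouette rays, since the camera looks obliquely.

```bash
cat > ray.py <<'E'
from h import *
from ang import frame,O
np.set_printoptions(precision=2,suppress=True)
H=frame(0); IM=[];Zm=[]
for i in range(10):
    d=shot("scene"); IM.append(d["color"].astype(float)); Zm.append(np.where(d["z_map"]>0,d["z_map"],np.nan))
d["color"]=np.mean(IM,0); d["z_map"]=np.nanmean(Zm,0).astype(np.float32); np.savez("pics/avg.npz",c=d["color"],z=d["z_map"])
P,C,U=cloud(d); L=(P-O)@H; cam=np.linalg.inv(d["camera_from_world"])[:3,3]
def hx(uv,x):
    a,v=ray(d,np.array(uv)); a=(a-O)@H; v=v@H; return (a+v*(x-a[0])/v[0])
base=[(60,100),(0,0)]
# pointer pixels purely by depth (well in front of the panel)
pt=(L[:,0]>74)&(L[:,0]<110)&(abs(L[:,1]-18)<25)
for lo,hi,nm in ((26,40,"tip"),(40,62,"bob"),(66,106,"arm")):
    k=pt&(L[:,2]>lo)&(L[:,2]<hi); q=L[k]
    print(nm,k.sum(),"x pct",np.percentile(q[:,0],[5,25,50,75,95]),"y pct",np.percentile(q[:,1],[2,50,98]),"uv c",U[k].mean(0),"h at x=89,90.6",hx(U[k].mean(0),89),hx(U[k].mean(0),90.6))
tab=(L[:,0]>74)&(L[:,0]<110)&(abs(L[:,1]-18)<20)&(L[:,2]>150)&(L[:,2]<195)
print("tab",tab.sum(),np.percentile(L[tab],[3,50,97],axis=0).tolist(),hx(U[tab].mean(0),89))
g=d["color"].sum(2)
s=g[203:229,187:210].astype(int); print(s[:, :])
w=np.clip(190-g,0,None); V,Uu=np.mgrid[0:420,0:560]; m=(V>206)&(V<225)&(Uu>192)&(Uu<205); w=w*m; c=[(w*Uu).sum()/w.sum(),(w*V).sum()/w.sum()]
print("mark uv",c,"h at 60.3",hx(c,60.3))
pg=(abs(C[:,0]-C[:,2])<35)&(L[:,0]>78)&(L[:,0]<125)&(abs(L[:,1]-18)<15)&(abs(L[:,2]-130)<14)
print("peg",pg.sum(),np.median(L[pg],0),"x max",np.percentile(L[pg][:,0],97))
E
python3 ray.py
```

```text
tip 11 x pct [89.5  90.86 93.89 94.11 94.42] y pct [15.55 18.67 19.24] uv c [188.27 220.82] h at x=89,90.6 [89.   14.   31.59] [90.6  15.84 33.27]
bob 49 x pct [89.93 93.39 94.61 95.18 95.73] y pct [ 7.49 19.18 28.11] uv c [187.55 214.63] h at x=89,90.6 [89.   14.08 48.57] [90.6  15.92 50.21]
arm 69 x pct [88.21 90.76 93.89 94.57 95.12] y pct [14.63 20.51 21.8 ] uv c [186.41 202.33] h at x=89,90.6 [89.   15.19 81.94] [90.6  17.03 83.5 ]
tab 117 [[88.63691294564283, 12.727369171714686, 150.54058733443304], [94.64209434307266, 23.17651692281535, 169.53127157692532], [95.66235927018413, 27.59165848163603, 184.89254328958376]] [ 89.    16.84 165.  ]
[[243 251 221 185 200 201 208 216 223 221 223 218 218 223 223 221 218 215
  210 208 206 206 210]
 [244 253 225 192 193 188 199 213 218 222 219 217 215 219 222 221 219 213
  210 209 207 206 211]
 [246 252 235 207 197 182 201 203 209 214 214 213 216 216 227 225 217 212
  206 207 207 206 212]
 [242 251 238 212 205 196 201 196 198 200 198 208 207 217 220 220 218 211
  214 205 205 210 210]
 [242 251 242 218 211 211 210 201 200 201 191 202 199 209 
[... 1706 characters left out ...]
 84 103 136 172 195 213 221 226 235 261 292 325 340 341
  304 271 234 220 218]
 [ 82  85  87  81  84  88 115 134 147 171 193 209 223 231 241 266 307 336
  345 331 294 260 237]
 [ 88  84  90  83  81  90 100 107 111 120 143 170 196 222 221 231 251 278
  317 339 343 321 296]
 [ 84  81  84  78  84  88  88  94 102 108 112 119 147 191 200 212 222 236
  260 293 329 347 349]]
mark uv [np.float64(198.39810669651186), np.float64(215.31607908972205)] h at 60.3 [60.3  17.81 32.35]
peg 34 [ 98.42  20.05 130.57] x max 109.34391126191727ray.py:7: RuntimeWarning: Mean of empty slice
  d["color"]=np.mean(IM,0); d["z_map"]=np.nanmean(Zm,0).astype(np.float32); np.savez("pics/avg.npz",c=d["color"],z=d["z_map"])
```

The pointer's centre is at about 17 mm and the mark's at about 17.8 mm along the arc, under 1 mm apart. I trim by 0.7 mm, let the pointer settle, and check.

Request:
{"api": "step_arm", "payload": {"increments": [{"slide": [0,0,0.0003],"roll": 0},{"slide": [0,0,0.0007],"roll": 0},{"slide": [0,0,0.0007],"roll": 0},{"slide": [0,0,0.0007],"roll": 0},{"slide": [0,0,0.0007],"roll": 0}]}}

```text
t: 21.3
eef_pos: [539.1, 68.5, 57.1]
tcp_rot: [3.142, -0.0, -0.21]
ft_force: [-1.4, -1.2, 3.0]
opening: 0.006
grip_force: 1.3
```

Request:
{"api": "step_arm", "payload": {"increments": [{"slide": [0,0,0],"roll": 0},{"slide": [0,0,0],"roll": 0},{"slide": [0,0,0],"roll": 0},{"slide": [0,0,0],"roll": 0},{"slide": [0,0,0],"roll": 0}]}}

```text
t: 21.92
eef_pos: [539.0, 68.5, 57.0]
tcp_rot: [3.142, 0.0, -0.21]
ft_force: [-1.1, -2.3, 3.1]
opening: 0.005
grip_force: 1.3
```

Request:
{"api": "step_arm", "payload": {"increments": [{"slide": [0,0,0],"roll": 0},{"slide": [0,0,0],"roll": 0},{"slide": [0,0,0],"roll": 0},{"slide": [0,0,0],"roll": 0},{"slide": [0,0,0],"roll": 0}]}}

```text
t: 22.55
eef_pos: [539.0, 68.5, 57.0]
tcp_rot: [3.141, 0.0, -0.21]
ft_force: [-1.2, -0.8, 3.3]
opening: 0.004
grip_force: 1.3
```

Request:
{"api": "step_arm", "payload": {"increments": [{"slide": [0,0,0],"roll": 0},{"slide": [0,0,0],"roll": 0},{"slide": [0,0,0],"roll": 0},{"slide": [0,0,0],"roll": 0},{"slide": [0,0,0],"roll": 0}]}}

```text
t: 23.18
eef_pos: [539.0, 68.5, 57.0]
tcp_rot: [3.142, -0.0, -0.21]
ft_force: [-1.3, -1.1, 3.1]
opening: 0.007
grip_force: 1.3
```

```bash
python3 chk.py; python3 ray.py 2>/dev/null | egrep "^(tip|bob|arm|mark|peg)"; python3 gauge.py g4 -0.15 | egrep tilt
```

```text
bob 69 [93.6  20.17 52.52] [187.84 215.03] arm [92.85 20.   89.36] mark 23 [62.51 20.48 33.9 ] [198.43 215.39] peg [ 97.79  19.88 130.44]
bob 70 [93.49 19.76 52.63] [187.74 214.9 ] arm [92.82 19.73 88.57] mark 20 [61.58 18.3  33.21] [198.3  215.25] peg [ 97.69  20.4  130.43]
bob 69 [93.32 19.42 52.17] [187.71 214.99] arm [93.1  19.97 88.82] mark 24 [61.64 18.7  32.1 ] [198.21 215.46] peg [ 98.48  20.66 130.52]
bob 71 [93.48 20.04 52.13] [187.86 215.13] arm [92.81 19.55 89.19] mark 21 [61.7  18.49 35.01] [198.29 215.24] peg [ 97.82  20.3  130.01]
bob 72 [93.41 20.11 52.8 ] [187.88 214.88] arm [93.19 20.36 89.36] mark 21 [61.16 18.24 34.12] [198.43 215.14] peg [ 97.7   21.32 130.23]
bob 72 [93.51 19.94 52.63] [187.79 214.93] arm [92.88 19.69 88.37] mark 22 [62.08 20.02 34.04] [198.55 215.68] peg [ 97.68  20.47 130.07]
23.475 [539.03  68.48  57.02] [-0.86 -0.83  2.78]
tip 11 x pct [88.46 91.07 93.26 94.23 94.53] y pct [14.5  18.65 19.88] uv c [188.36 220.91] h at x=89,90.6 [89.   14.27 31.45] [90.6  16.11 33.13]
bob 49 x pct [88.93 93.4  94.62 95.13 95.57] y pct [ 9.32 19.82 28.65] uv c [187.84 214.76] h at x=89,90.6 [89.   14.99 48.61] [90.6  16.82 50.25]
arm 71 x pct [87.99 91.07 93.92 94.58 95.04] y pct [14.   20.56 22.25] uv c [186.44 202.37] h at x=89,90.6 [89.   15.28 81.89] [90.6  17.12 83.45]
mark uv [np.float64(198.5009796603844), np.float64(215.44789139764882)] h at 60.3 [60.3  18.1  32.11]
peg 36 [ 97.41  21.15 130.05] x max 109.31400832960048
scene tilt -0.15079566314125542 z0 14.928155541708941 673
side tilt -0.1582832537899816 z0 14.890368524406652 461
```

Pointer and mark agree within about 1 mm, and the cradle is held steady at about 3 N. I hand it in.

```bash
python3 -c "
from cell import env; print(env.job_done())"
```

```text
the job is handed in; nothing more can be done
None
```

The brass pointer hangs free on the peg, and the gripper holds the cradle tilted at about -0.15 rad with roughly 3 N. By my camera measurements the pointer sits within about 1 mm of the middle of the mark; I handed the job in at about 24 s and got no verdict back.

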